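# Let down the falling lid of the knife case

### The job

The blue lid of the white knife case stands open, leaning back on its stop. With a fingertip push it over so that it starts to fall shut, catch it from below on the back of a finger before it reaches the rim, and let it down gently on that finger until it is fully shut, with no bang. Do not pinch or lift the lid or anything else, leave the other things where they are, and move clear at the end.

Things in the scene. Friction and masses are not known exactly. Their poses are not given: they have to be found in the camera images.
- case: Open white plastic case, fixed to the table, 160 mm (its x) by 240 mm (its y) by 70 mm high, walls 6 mm. Origin at the centre of its underside on the table; its x axis points from the front wall (tab side) to the hinge side, roughly to the robot's left (world +y), within about 0.35 rad; so the lid falls towards the robot's right.
- lid (a joint): Lid hinge, rad: 0 shut on the rim, 1.57 upright, 1.75 leaning back on its stop. The lid weighs about 0.3 kg, evenly spread: above 1.57 it sinks back to the stop, below it falls shut. The hinge is damped (0.42 N m s/rad), with almost no dry friction: once tipped it starts slowly, takes 3 to 4 s from 1.35 to the rim and, left alone, hits it at about 0.6 rad/s. Pushing it over takes a few N.
- lid_hinge (a point): Point on the hinge axis at the middle of the lid, on the lid's underside plane: 80 mm along the case's x from the case's origin, 70.5 mm above the table. The hinge axis runs along the case's y.
- lid_tab (a point): Middle of the front edge of the orange tab, on the lid's underside, 200 mm from the hinge axis (top edge while open). The blue plate is 8 mm thick, 240 mm wide, 160 mm hinge to front; the tab, 100 mm wide, 8 mm thick, carries on 40 mm past the case front, so a finger can stay under it until shut. Axes turn with the lid: x to the hinge, z out of its outer face; as the case's when shut.
- knife: Black and purple safety cutter, 26 x 135 x 18 mm, lying loose in the case; origin at the centre of its underside.
- scissors: Scissors with one orange and one grey handle, about 66 x 180 x 12 mm, lying loose in the case; origin at the pivot, underside.
- glue: White glue stick with an orange cap, upright, 34 mm across, 100 mm high, at the case's end nearest the robot (its +y side); origin at the centre of its underside.
- tape: Blue ring of tape lying flat, 90 mm across, 24 mm high, at the case's far end (its -y side); origin at the centre of its underside.
- spool: Filament spool lying flat, tan flanges, orange filament, 160 mm across, 65 mm high; origin at the centre of its underside.
- model: Cardboard model box with black spots, 120 x 150 x 94 mm high; origin at the centre of its underside.
- marker: White marker with a red cap lying flat, about 135 x 17 x 17 mm along its own x; origin on the underside, at the middle of the white part.

How it is judged:
By the outcome, as a careful person would: the job done as asked, in the order asked, and still so for the second after the job is handed in, with the robot touching nothing.
It also fails if it takes over 56 s, if anything falls off the work surface, if the arm or the gripper's body presses on something with over 40 N, if the wrist force passes 120 N, or if a joint passes its speed limit or range.

### The arm

A 6-joint arm with a two-finger parallel gripper is mounted at the origin on the work surface. World frame = base frame: x ahead of the robot, y to its left, z up, the work surface at z = 0. Lengths are in m, angles in rad, forces in N, time in s.
With the tool pointing down it reaches from about 0.3 to 0.75 m from the base axis. Payload 8.5 kg.
Tool frame: the origin (TCP) lies between the finger pads; the fingertips stand 19 mm ahead of it and the grasp point (between the pads) is the TCP; z points along the fingers, y is the line along which they close (so a half turn about z gives the same grasp; the last joint's range is limited). The gripper opens to 85 mm and grips with 20 to 120 N. Pads are 22 mm wide; open, the fingers measure 114 mm over their backs; the gripper's body (76 mm by 85 mm) begins 54 mm behind the grasp point. The pads swing forward as they close: fully open they stand 13 mm farther back than shut.
Start: joints at [-1.345, 0.381, 1.297, -0, 1.464, -0.215], TCP at [0.235, -0.497, 0.216] pointing down, gripper open.
Joint ranges: [-3.11, 3.11], [-0.89, 2.33], [0.22, 2.48], [-1.42, 4.56], [0.17, 2.85], [-2.88, 2.88]. Speed limits (rad/s): [2.39, 2.39, 3.14, 3.14, 3.14, 3.14].

### API

Orientations are given as a unit quaternion [w, x, y, z].
In Python, from bench import ctrl, snapshot, calibration gives the robot as it stands. Calls block until the motion is done:
- ctrl.movep(position, orientation): joint-space move of the TCP to a pose.
- ctrl.line_to(position, max_speed=0.15, orientation=None): straight line of the TCP; orientation=None keeps the orientation; max_speed is the mean speed in m/s.
- ctrl.movej(angles): joint-space move.
- ctrl.set_gripper(opening, strength=None): opening from 0.0 (shut) to 1.0 (fully open); strength is the grip in N (None keeps the last); returns when the fingers have stopped.
- ctrl.sleep(seconds).
- ctrl.ik(position, orientation): joint angles nearest the present ones, or None.
- snapshot(name): name is "side" or "top"; returns the picture (400x640x3 uint8, red, green, blue); there is no depth.
- calibration(name): a dict with "vertical_fov" (degrees; the focal length in pixels is half the picture's height over the tangent of half this angle, whatever the lens; pixels are square), "cx", "cy" (the principal point, pixels), "eye" and "attitude" of the camera in the world. Camera axes: x right, y down, z forward; pixel columns grow to the right and rows downward; lengths in m; the calibration is good to about 2 mm. A picture is of the moment at which its call begins. calibration takes no time and is no camera call.
A pose or a line that the arm cannot do raises ctrl.PlanningError and nothing moves.
- ctrl.sign_off(): hands the job in; it is judged then, once.
Readings, each from a call of its own:
- ctrl.read_clock(): time.
- ctrl.read_qpos(): joint angles.
- ctrl.read_qvel(): joint speeds.
- ctrl.read_effort(): joint torques, N m.
- ctrl.read_ee_pos(): TCP position.
- ctrl.read_orientation(): TCP orientation.
- ctrl.read_contact_force(): force on the tool from outside, world axes, zero at the start.
- ctrl.read_torque(): the same for the moment, N m.
- ctrl.read_gripper_width(): opening from 0.0 (shut) to 1.0 (fully open).
- ctrl.read_grasp_force(): force on a finger pad.
Only numpy, scipy, OpenCV 4.12 (cv2) and the standard library are available. Lean on these libraries where they do the work, as an engineer would, in place of code of your own. Each camera call takes 0.05 s, during which the arm holds its last target. There are 200 camera calls.

## Working session

There is one attempt and no reset: what is moved stays moved. The work goes in short steps, each a Python script; the robot and the scene stay as the last script left them, time stands still between calls to the robot, and variables do not carry over. Pictures are saved under pics/ and viewed, at most 10 in all, crops included, and the job is handed in when it is done.

```bash
mkdir -p pics; ls; python3 - <<'E'
from bench import ctrl, snapshot, calibration
import cv2
for n in("side","top"):
    cv2.imwrite(f"pics/{n}0.png",snapshot(n)[:,:,::-1]); print(calibration(n))
print(ctrl.read_orientation(),ctrl.read_clock())
E
```

```text
pics
{'vertical_fov': 44.530262780999706, 'cx': 321.5213325361126, 'cy': 198.20949354682506, 'eye': array([-0.1800226 ,  0.49655042,  1.07988981]), 'attitude': array([ 0.17215936, -0.45112011,  0.81716923, -0.31477968])}
{'vertical_fov': 43.18237734458394, 'cx': 327.79781959664626, 'cy': 206.1708715352208, 'eye': array([ 0.32890966, -0.01109106,  1.69613516]), 'attitude': array([ 0.05357993, -0.70376344,  0.70695346, -0.04542045])}
[-6.43810189e-04  9.75805542e-01  2.18639270e-01 -3.36324681e-06] 0.1
```

View pics/side0.png

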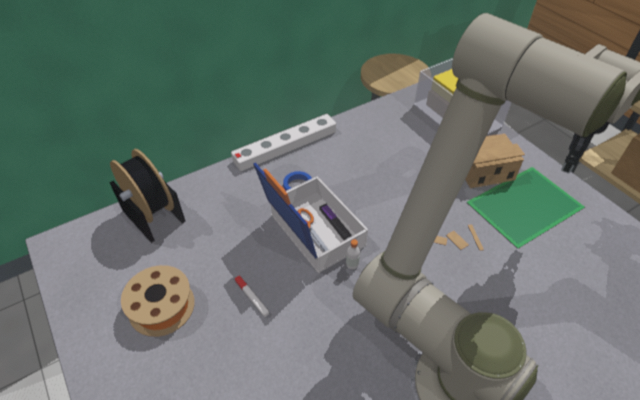

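View pics/top0.png

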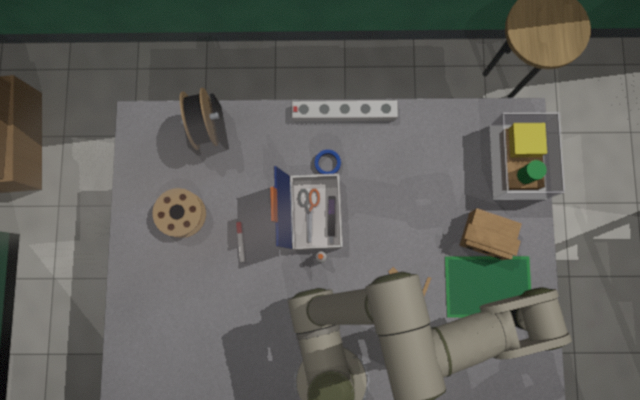

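The side view shows the case at about (325,225) with its lid open to the left. In the top view the case is at (317,212), the lid on its left (+y), the glue at (321,257) and the tape at (327,162). Next, an enlarged crop for the corners.

```bash
python3 - <<'E'
import cv2,numpy as np
t=cv2.imread("pics/top0.png")[140:280,225:365]; s=cv2.imread("pics/side0.png")[150:290,240:380]
cv2.imwrite("pics/crop0.png",np.hstack([cv2.resize(i,(400*1,400),interpolation=cv2.INTER_CUBIC) for i in (t,s)]))
E
```

```text
(no output)
```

View pics/crop0.png

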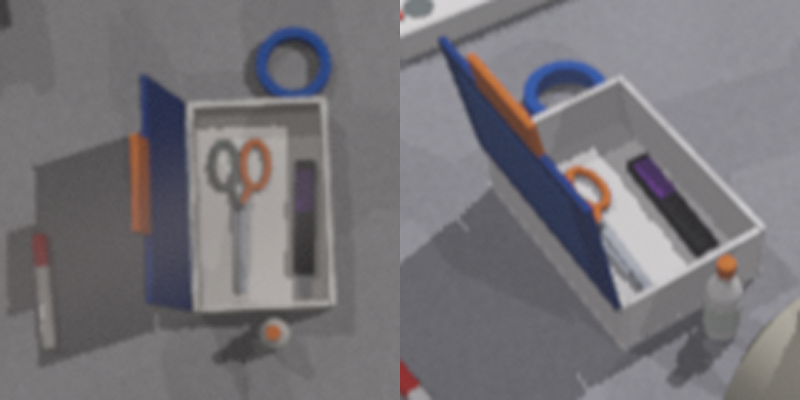

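The crop gives clear rim corners in both views: front corners at crop (326,98)/(335,304) in the top view and (220,77)/(364,227) in the side view. The lid's top edge is visible in both too. I'll fit the case pose and the lid angle.

```bash
cat > h.py <<'E'
import numpy as np
from scipy.spatial.transform import Rotation as R
from bench import calibration
def proj(n,P):
    c=calibration(n); q=c["attitude"]; M=R.from_quat(q,scalar_first=True).as_matrix()
    p=(np.atleast_2d(P)-c["eye"])@M; f=200/np.tan(np.radians(c["vertical_fov"]/2))
    return p[:,:2]/p[:,2:]*f+[c["cx"],c["cy"]]
def world(pose,P):   # case frame -> world; pose x,y,yaw of case x axis
    P=np.asarray(P,float); c,s=np.cos(pose[2]),np.sin(pose[2])
    return P@np.array([[c,-s,0],[s,c,0],[0,0,1]]).T+[pose[0],pose[1],0]
def lid(th,r,y,o=0): # r from hinge on underside, o = offset out of outer face
    return [0.08-r*np.cos(th)+o*np.sin(th), y, 0.0705+r*np.sin(th)+o*np.cos(th)]
E
cat > fit.py <<'E'
from h import *
from scipy.optimize import least_squares
# case +y is towards the robot (near)
obs=[("top",(326,98),(-.08,-.12,.07)),("top",(335,304),(-.08,.12,.07)),("side",(220,77),(-.08,-.12,.07)),("side",(364,227),(-.08,.12,.07)),
("top",(141,75),(.16,-.12)),("top",(147,303),(.16,.12)),("top",(131,134),(.2,-.05)),("top",(134,233),(.2,.05)),
("side",(42,38),(.16,-.12)),("side",(70,55),(.2,-.05))]
off={"top":(225,140),"side":(240,150)}
def res(p):
    o=[]
    for n,uv,P in obs:
        Q=P if len(P)==3 else lid(p[3],P[0],P[1],.008)
        o.append(proj(n,world(p,Q))[0]-(np.array(uv)*.35-.33+off[n]))
    return np.array(o)
s=least_squares(lambda p:res(p).ravel(),[.5,.05,1.5,1.75],loss="soft_l1")
print(s.x.round(4)); print(res(s.x).round(1).tolist())
p=s.x
for n in("hinge",.0),("tab",.2): print(n[0],world(p,lid(p[3],n[1],0)).round(4))
np.save("pose.npy",p)
E
python3 fit.py
cat >> h.py <<'E'
def quat(yaw,a): # tool z = cos... points case +x tilted a below horizontal; tool y = upward/ +x back normal
    ex=np.array([np.cos(yaw),np.sin(yaw),0]); z=np.cos(a)*ex-np.sin(a)*np.array([0,0,1]); y=np.sin(a)*ex+np.cos(a)*np.array([0,0,1])
    return R.from_matrix(np.c_[np.cross(y,z),y,z]).as_quat(scalar_first=True)
E
python3 - <<'E'
from h import *
from bench import ctrl
p=np.load("pose.npy"); 
for fl in (0,1):
  for yc in(-.04,0,.04):
    for a in (30,40,50,60,90):
      q=quat(p[2],np.radians(a))
      if fl: q=(R.from_quat(q,scalar_first=True)*R.from_euler("z",np.pi)).as_quat(scalar_first=True)
      out=[]
      for P in ([-.12,yc,.06],[-.15,yc,.2],[-.2,yc,.36],[.15,yc,.36],[.15,yc,.24]):
        j=ctrl.ik(world(p,P),q); out.append(None if j is None else np.round(j,2).tolist())
      print(fl,yc,a,out if yc==0 and a in(40,90) else [o is not None for o in out])
E
```

```text
[0.5444 0.0483 1.6127 1.7242]
[[-0.8, -0.9], [-0.3, 0.2], [0.5, -0.2], [1.5, 0.9], [-0.2, -0.6], [0.2, 0.4], [0.3, -0.3], [0.3, -0.5], [-0.7, 0.3], [0.1, 0.2]]
hinge [0.541  0.1282 0.0705]
tab [0.5397 0.1587 0.2682]
0 -0.04 30 [True, True, True, True, True]
0 -0.04 40 [True, True, True, True, True]
0 -0.04 50 [True, True, True, True, True]
0 -0.04 60 [True, True, True, True, True]
0 -0.04 90 [True, True, True, True, True]
0 0 30 [True, True, True, True, True]
0 0 40 [[-0.65, 0.78, 1.37, 0.63, 1.63, -2.44], [-0.69, 0.63, 1.2, 0.65, 1.91, -2.28], [-0.75, 0.58, 0.83, 0.78, 2.27, -2.01], [-0.24, 0.35, 1.22, 0.85, 1.79, -1.75], [-0.24, 0.44, 1.43, 0.83, 1.58, -1.97]]
0 0 50 [True, True, True, True, True]
0 0 60 [True, True, True, True, True]
0 0 90 [[-0.34, 0.55, 1.51, 0.0, 1.08, -1.96], [-0.39, 0.41, 1.3, 0.0, 1.43, -2.01], [-0.47, 0.37, 0.91, 0.0, 1.86, -2.09], [0.15, 0.37, 0.91, 0.0, 1.86, -1.47], [0.15, 0.41, 1.19, 0.0, 1.55, -1.47]]
0 0.04 30 [True, True, True, True, True]
0 0.04 40 [True, True, True, True, True]
0 0.04 50 [True, True, True, True, True]
0 0.04 60 [True, True, True, T
[... 275 characters left out ...]
 True, True, True, True]
1 0 40 [[-0.65, 0.78, 1.37, 0.63, 1.63, 0.7], [-0.69, 0.63, 1.2, 0.65, 1.91, 0.87], [-0.75, 0.58, 0.83, 0.78, 2.27, 1.13], [-0.24, 0.35, 1.22, 0.85, 1.79, 1.4], [-0.24, 0.44, 1.43, 0.83, 1.58, 1.17]]
1 0 50 [True, True, True, True, True]
1 0 60 [True, True, True, True, True]
1 0 90 [[-0.34, 0.55, 1.51, 0.0, 1.08, 1.19], [-0.39, 0.41, 1.3, 0.0, 1.43, 1.14], [-0.47, 0.37, 0.91, 0.0, 1.86, 1.05], [0.15, 0.37, 0.91, 0.0, 1.86, 1.68], [0.15, 0.41, 1.19, 0.0, 1.55, 1.68]]
1 0.04 30 [True, True, True, True, True]
1 0.04 40 [True, True, True, True, True]
1 0.04 50 [True, True, True, True, True]
1 0.04 60 [True, True, True, True, True]
1 0.04 90 [True, True, True, True, True]
```

All poses are reachable. Now a dry run of the transfer over the open lid, to time it.

```bash
cat >> h.py <<'E'
from bench import ctrl, snapshot
p=np.load("pose.npy"); Z=R.from_euler("z",np.pi); A=np.radians(30)
fl=lambda a:(R.from_quat(quat(p[2],a),scalar_first=True)*Z).as_quat(scalar_first=True)
QV,QC=fl(np.pi/2),fl(A)
W=lambda x,z:world(p,[x,0,z])
W1=W(-.2,.30)
def under(th,dz=0):  # TCP with finger back touching the tab's front edge at lid angle th
    e=lid(th,.2,0); return W(e[0]-.0145*np.sin(A), e[2]-.0145*np.cos(A)+dz)
T=ctrl.read_clock
E
python3 - <<'E'
from h import *; import cv2
ctrl.set_gripper(0.0)
ctrl.line_to([.235,-.497,.40],.25); ctrl.movep(W(.10,.36),QV); t0=T()
ctrl.line_to(W(.09,.34),.25,);t1=T()
ctrl.movep(W1,QC); t2=T()
ctrl.line_to(under(.55,-.004),.25); t3=T(); print(t0,t1-t0,t2-t1,t3-t2,ctrl.read_contact_force())
cv2.imwrite("pics/dry.png",np.vstack([snapshot("side")[100:300,200:500],snapshot("top")[100:300,200:500]])[:,:,::-1].repeat(2,0).repeat(2,1)[:,:600])
print(ctrl.read_ee_pos(),under(.55,-.004))
E
python3 -c "
import cv2;i=cv2.imread('pics/dry.png');cv2.imwrite('pics/dry.png',cv2.resize(i,(450,600)))"
```

```text
4.2833 0.25 1.2334000000000005 0.8499999999999996 [ 0.64219654 -0.02663773  0.68736147]
[ 0.54898361 -0.05010098  0.15950999] [ 0.54846285 -0.04939157  0.15848008]
```

View pics/dry.png

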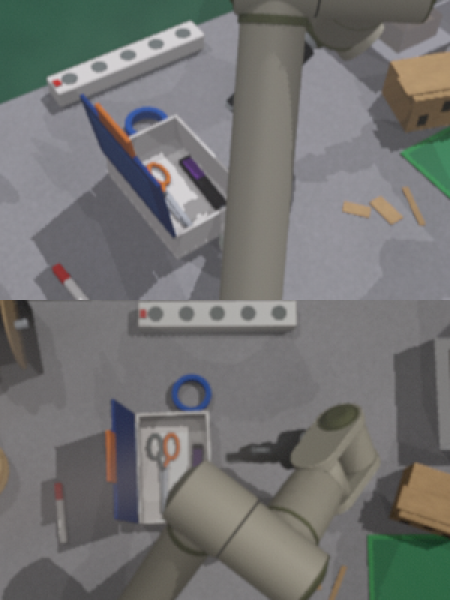

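The dry run shows the finger in place on the front side at z≈0.16 with the lid still open, and the transfer takes about 2.3 s. I'll refit with the lid fixed at its 1.75 stop, then do the push, catch and lowering.

```bash
sed -i 's/p\[3\],P\[0\]/1.75,P[0]/' fit.py && python3 fit.py && python3 - <<'E'
from h import *
ctrl.line_to(W1,.25); ctrl.movep(W(.17,.36),QV); ctrl.line_to(W(.17,.262),.15); ctrl.sleep(.3); f0=ctrl.read_contact_force()
ctrl.line_to(W(.0814,.262),.06); t0=T(); print("push",t0,ctrl.read_contact_force()-f0)
ctrl.line_to(W(.088,.335),.3); ctrl.movep(W1,QC); t1=T()
f1=ctrl.read_contact_force()
ctrl.line_to(under(.5),.28); t2=T(); print("at catch",t1-t0,t2-t0)
f2=ctrl.read_contact_force(); log=[]; hit=False
while T()-t2<3.5:
    ctrl.sleep(.04); d=ctrl.read_contact_force()-f2; log.append((round(T()-t0,2),*d.round(2)))
    if d[2]<-.6: hit=True;break
print(f1.round(2),f2.round(2),log[::6],log[-1],hit)
if hit:
    ctrl.sleep(.3); print((ctrl.read_contact_force()-f2).round(2))
    for th in (.4,.3,.2,.12,.06,.02):
        ctrl.line_to(under(th),.03 if th>.1 else .015); print(th,(ctrl.read_contact_force()-f2).round(2))
import cv2; i=np.hstack([snapshot(n)[120:300,220:420] for n in("side","top")])[:,:,::-1]
cv2.imwrite("pics/low.png",cv2.resize(i,(800,360))); print(T())
E
```

```text
[0.5445 0.0449 1.6108 1.75  ]
[[0.4, -0.8], [0.7, 0.3], [1.6, -0.7], [2.5, 0.4], [-0.3, -0.6], [-0.0, 0.3], [-0.2, -0.3], [-0.3, -0.5], [-0.9, 0.6], [-0.5, 0.8]]
hinge [0.5413 0.1248 0.0705]
tab [0.5398 0.1604 0.2673]
push 11.8083 [0.11870585 0.33856005 0.96691176]
at catch 1.6167000000000016 2.3917
[0.15 0.08 0.32] [0.52 0.48 0.68] [(2.43, np.float64(-0.22), np.float64(-0.48), np.float64(-1.76))] (2.43, np.float64(-0.22), np.float64(-0.48), np.float64(-1.76)) True
[-0.49 -0.79 -1.17]
0.4 [-0.75 -0.43 -0.73]
0.3 [-0.2  -0.75 -0.18]
0.2 [ 0.26 -0.81 -1.31]
0.12 [ 0.37 -0.14 -2.41]
0.06 [-0.46 -0.77 -0.87]
0.02 [-0.66 -0.42  0.07]
19.4083
```

View pics/low.png

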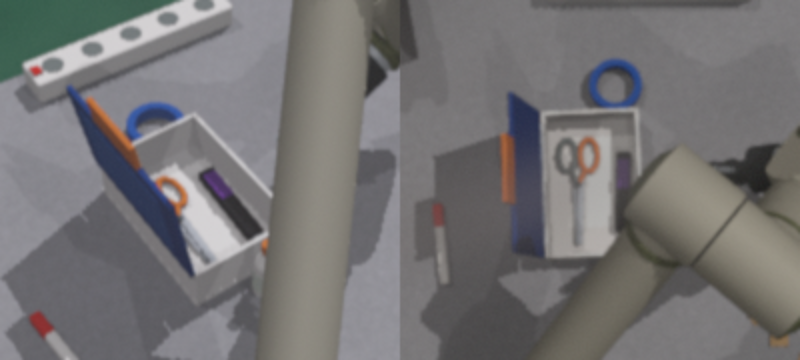

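The lid is still open: the push did not tip it, and the "hit" was force noise. I'll push again, hold there and look.

```bash
python3 - <<'E'
from h import *; import cv2
ctrl.line_to(W(-.21,.09),.25); ctrl.line_to(W(-.21,.30),.3); ctrl.movep(W(.17,.36),QV); ctrl.line_to(W(.17,.262),.25)
i0=snapshot("top"); ctrl.line_to(W(.0814,.262),.08); 
print(ctrl.read_ee_pos(),W(.0814,.262),ctrl.read_gripper_width(),T())
i=np.hstack([cv2.resize(x,(400,400),interpolation=cv2.INTER_CUBIC) for x in (snapshot("top")[140:280,225:365],snapshot("side")[150:290,240:380])])
cv2.imwrite("pics/push.png",i[:,:,::-1])
E
```

```text
[0.5411615  0.12657776 0.26198481] [0.54120324 0.12620408 0.262     ] 0.002588124390095665 24.15
```

View pics/push.png

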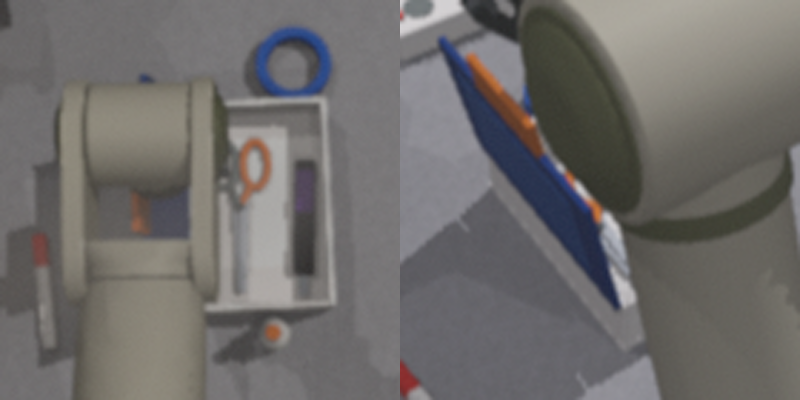

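```bash
python3 - <<'E'
from h import *; import cv2
e=ctrl.read_ee_pos(); print(e, R.from_quat(ctrl.read_orientation(),scalar_first=True).as_matrix().round(3).tolist(),T())
for n,o in(("top",(225,140)),("side",(240,150))): print(n,((proj(n,[e,e-[0,0,.019],e+[0,0,.15],world(p,lid(1.75,.2,0,.008)),world(p,lid(1.45,.2,0,.008))])-o)/.35).round().tolist())
x=snapshot("side")[100:300,200:500]; cv2.imwrite("pics/push2.png",cv2.resize(x[:,:,::-1],(800,533),interpolation=cv2.INTER_CUBIC))
F=[]
for _ in range(20): ctrl.sleep(.02);F.append(ctrl.read_contact_force())
print(np.mean(F,0),np.std(F,0))
E
```

```text
[0.54115563 0.126631   0.2619801 ] [[0.999, 0.041, 0.0], [0.041, -0.999, 0.0], [0.0, -0.0, -1.0]] 24.25
top [[173.0, 180.0], [175.0, 183.0], [157.0, 156.0], [131.0, 181.0], [190.0, 178.0]]
side [[143.0, 75.0], [144.0, 91.0], [134.0, -67.0], [99.0, 92.0], [161.0, 59.0]]
[-0.16609704  0.07385401  0.01593761] [0.57012019 0.36447932 0.41818237]
```

View pics/push2.png

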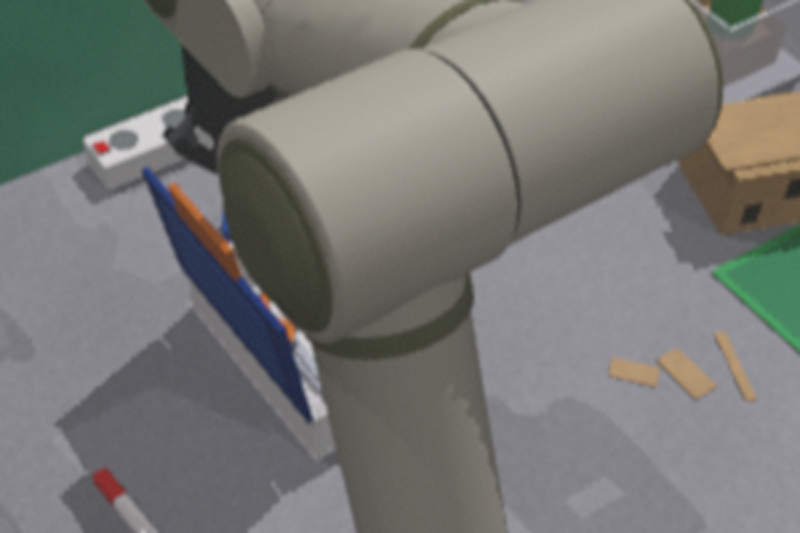

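The picture shows the lid unmoved, although the finger should be at about (240,203), hidden behind the forearm. Before committing again I'll take pictures along a lower push that stops short of upright.

```bash
python3 - <<'E'
from h import *; import cv2
tiles=[]
def snap():
    tiles.append(np.vstack([cv2.resize(x,(200,300),interpolation=cv2.INTER_CUBIC) for x in (snapshot("top")[130:250,250:330],snapshot("side")[120:240,240:320])]))
ctrl.line_to(W(.0814,.33),.3); snap(); ctrl.line_to(W(.17,.33),.3); ctrl.line_to(W(.17,.24),.25); snap()
ctrl.line_to(W(.13,.24),.1); snap(); ctrl.line_to(W(.105,.24),.08); snap()
cv2.imwrite("pics/steps.png",np.hstack(tiles)[:,:,::-1]); print(T(),ctrl.read_ee_pos())
E
```

```text
27.3667 [0.54021193 0.14969394 0.23990611]
```

View pics/steps.png

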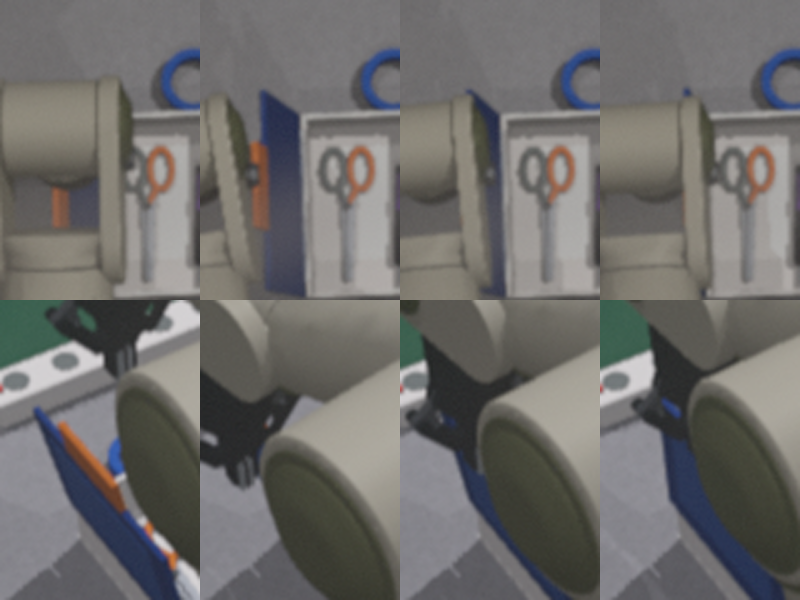

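```bash
python3 - <<'E'
from h import *
for x,z in((.17,.24),(.105,.24)):
  for d in(.0,.019): print(x,d,proj("side",W(x,z-d)).round(1))
for th in(1.75,1.7,1.65,1.6,1.55): print(th,[((proj(n,world(p,lid(th,.16,-.12,.008)))[0]-o)*2.5).round() for n,o in(("top",(250,130)),("side",(240,120)))])
E
```

```text
0.17 0.0 [[258.  198.2]]
0.17 0.019 [[258.8 203.6]]
0.105 0.0 [[282.  186.6]]
0.105 0.019 [[282.5 192.1]]
1.75 [array([59., 88.]), array([ 34., 109.])]
1.7 [array([66., 88.]), array([ 40., 105.])]
1.65 [array([72., 87.]), array([ 47., 101.])]
1.6 [array([79., 87.]), array([54., 97.])]
1.55 [array([86., 86.]), array([61., 94.])]
```

```bash
python3 - <<'E'
from h import *
e=np.array([.54898,-.0501,.1595]); q=fl(A); z=R.from_quat(q,scalar_first=True).apply([0,0,1]); print(z.round(2))
for d in(.019,0,-.01,-.02): print("tool",d,proj("top",e+z*d).round(1), "zbias",proj("top",e+z*.019+[0,0,-d+.019]).round(1))
E
```

```text
[-0.03  0.87 -0.5 ]
tool 0.019 [[340.8 205.7]] zbias [[340.8 205.7]]
tool 0 [[346.2 205. ]] zbias [[340.8 204.8]]
tool -0.01 [[349.  204.7]] zbias [[340.9 204.3]]
tool -0.02 [[351.9 204.3]] zbias [[340.9 203.9]]
```

```bash
python3 - <<'E'
import cv2
i=cv2.imread("pics/dry.png"); cv2.imwrite("pics/drytip.png",cv2.resize(i[400:520,150:350],(800,480),interpolation=cv2.INTER_CUBIC))
E
```

```text
(no output)
```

View pics/drytip.png

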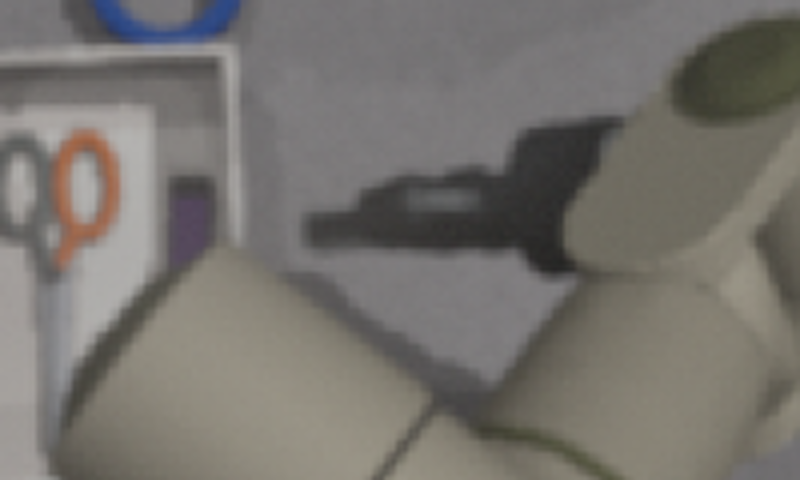

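In the dry-run crop the fingertip is at pixel (350.8,205), but the stated tool length predicts (340.8,205.7). With the z≈0.262 miss as well, the shut fingertip must be about 12 mm behind the TCP rather than 19 mm ahead. I'll shift everything by 31 mm along the tool, then push, catch and lower.

```bash
cat > go.py <<'E'
from h import *; import cv2
D=.031
zc=R.from_quat(QC,scalar_first=True).apply([0,0,1])
C=lambda P:P+D*zc       # tilted pose: command so the real tip is 19 mm ahead of P
def favg(n=10):
    F=[]
    for _ in range(n): ctrl.sleep(.02); F.append(ctrl.read_contact_force())
    return np.mean(F,0)
tiles=[]
def snap(): tiles.append(np.vstack([cv2.resize(x,(266,266),interpolation=cv2.INTER_CUBIC) for x in (snapshot("top")[140:280,240:380],snapshot("side")[130:270,230:370])]))
ctrl.line_to(W(.085,.24),.06); t0=T()
ctrl.line_to(W(.092,.30),.3); ctrl.movep(C(W1),QC); ctrl.line_to(C(under(.55)),.28); t2=T()
f0=favg(6); print("arrive",t2-t0); snap()
while T()-t0<4.6: ctrl.sleep(.1)
f1=favg(20); print("catch df",(f1-f0).round(2)); snap()
if (f1-f0)[2]<-.45:
    for th in (.4,.25,.12,.05,0):
        ctrl.line_to(C(under(th)),.035 if th>.1 else .015); print(th,(favg(8)-f0).round(2))
    ctrl.line_to(C(under(0,-.008)),.01); print((favg(15)-f0).round(2)); snap()
cv2.imwrite("pics/go.png",np.hstack(tiles)[:,:,::-1]); print(T(),ctrl.read_ee_pos())
E
python3 go.py
```

```text
arrive 2.241699999999998
catch df [ 0.47 -0.53 -1.66]
0.4 [ 0.27 -0.01 -2.26]
0.25 [ 0.19  0.13 -1.97]
0.12 [ 0.08  0.46 -1.85]
0.05 [ 0.24  0.44 -1.92]
0 [ 0.28  0.19 -0.58]
[ 0.27  0.31 -0.33]
39.7 [ 0.54846885 -0.055456    0.03445733]
```

View pics/go.png

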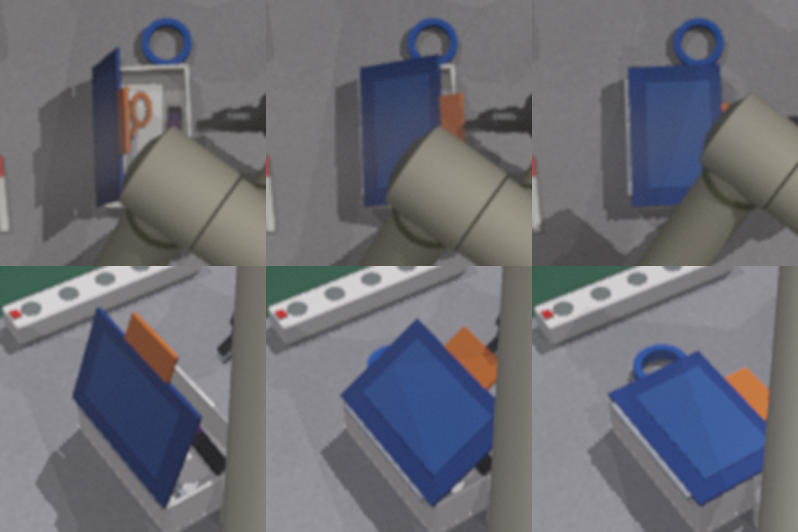

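The tiles show the lid falling, then caught on the finger (tab at (452,115)), then lying shut on the rim. Now I'll lower a little more, withdraw and hand in.

```bash
python3 - <<'E'
from h import *
zc=R.from_quat(QC,scalar_first=True).apply([0,0,1]); C=lambda P:P+.031*zc
a=snapshot("top").astype(int)
ctrl.line_to(C(under(0,-.016)),.015); b=snapshot("top").astype(int)
print("lid change",np.abs(a-b)[165:240,285:330].mean())
ctrl.line_to(C(W(-.26,.06)),.12); ctrl.line_to(C(W(-.26,.25)),.25); ctrl.sleep(.3)
c=snapshot("top").astype(int); print(np.abs(a-c)[165:200,285:330].mean(),T(),ctrl.read_contact_force().round(2))
ctrl.sign_off()
E
```

```text
lid change 1.247111111111111
1.5834920634920635 43.0083 [-0.01 -0.93 -0.33]
the job is handed in; nothing more can be done
```

The lid was pushed over, caught from below on the back of the finger, let down until shut, and the arm moved clear; I handed the job in at 43 s of 56 s, and two earlier pushes missed the lid because the fingertip sits about 31 mm further back than stated.

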